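# Put the condiments back on their own coasters

## Task

The pepper mill, the mustard jar and the salt shaker were put back on the wrong coasters. Move them so that the mill stands on the square coaster, the mustard jar on the round one and the salt shaker on the six-sided one, each upright in the middle, inside the rim; a coaster holds only one thing, so park one of them on the empty wooden board (or another free spot) meanwhile. Set things down, do not drop or tip them, and leave the garlic, the spice jar and the glass where they are.

Things in the scene. Friction and masses are not known exactly. Their poses are not given: they have to be found in the camera images.
- pepper_mill_center (a point): centre (half-way up) of the dark brown turned-wood pepper mill, upright, 135 mm tall, loose, 0.14 to 0.24 kg. Body up to 58 mm in diameter; round head about 50 mm in diameter from 31 to 56 mm above this point (a good place to grip: 43 mm above this point), with a 12 mm metal knob on top. Its foot is 67.5 mm below this point. z up. It starts on the round coaster.
- mustard_jar_center (a point): centre (half-way up) of the yellow mustard jar with a red lid, upright, 85 mm tall, 54 to 56 mm in diameter, loose, 0.2 to 0.33 kg; grip round the body at this point. Its foot is 42.5 mm below. z up. It starts on the six-sided coaster.
- salt_shaker_center (a point): centre (half-way up) of the glass salt shaker with a grey domed top, upright, 90 mm tall, 44 mm in diameter at the body (34 mm at the top), loose, 0.08 to 0.13 kg; grip round the body at this point. Its foot is 45 mm below. z up. It starts on the square coaster.
- square_coaster: dark wooden coaster with a raised rim and a round inlay of cork, fixed to the surface. Square, 100 mm across between opposite sides; the rim's top is 14 mm and the cork floor, on which things stand, 11 mm above the origin; inside the rim it is 88 mm across. Origin: centre of its underside; z up. Target of the pepper mill.
- round_coaster: dark wooden coaster with a raised rim and a round inlay of cork, fixed to the surface. Round, 100 mm across, with a flat handle 26 mm wide and 10 mm high that sticks out 44 mm along its +x; the rim's top is 14 mm and the cork floor, on which things stand, 11 mm above the origin; inside the rim it is 88 mm across. Origin: centre of its underside; z up. Target of the mustard jar.
- six_sided_coaster: dark wooden coaster with a raised rim and a round inlay of cork, fixed to the surface. Hexagonal, 100 mm across between opposite sides; the rim's top is 14 mm and the cork floor, on which things stand, 11 mm above the origin; inside the rim it is 88 mm across. Origin: centre of its underside; z up. Target of the salt shaker.
- spare_board: small plain rectangular board of light wood, 100 x 120 mm (x, y), fixed, with a 10 mm hanging hole near one short edge, 48 mm from the middle along its y; empty at the start, a free spot on which to park one thing at its middle. Origin: centre of its underside; flat top 16 mm above.
- garlic_center (a point): centre of a garlic bulb, 56 mm wide, 55 mm tall, loose on the left end of the steel draining board, among the coasters; leave it alone.
- spice_jar_center (a point): centre of a glass spice jar with a dark cap, 41 mm in diameter, 105 mm tall, loose near the back on the left; leave it alone.
- glass_center (a point): centre of an upturned drinking glass, 84 mm in diameter, 89 mm tall, loose on the left end of the steel draining board; leave it alone.
Not all that is in view belongs to the job. Leave any orange or pink look-alike of the part that bears mustard_jar_center alone.

How it is judged (in metres and radians):
At the end, for the whole second after the job is handed in: The pepper mill stands on the square coaster, the mustard jar on the round one and the salt shaker on the six-sided one, each within 15 mm of the coaster's middle (horizontally), on its floor inside the rim, within 0.1 rad of upright, released and at rest (horizontal distance between pepper_mill_center and square_coaster below 0.015 m and z of pepper_mill_center in the frame of square_coaster between 0.0745 and 0.0805 m and angle between each of pepper_mill_center, mustard_jar_center, salt_shaker_center's own z axis and vertical below 0.1 rad and linear speed of each of pepper_mill, mustard_jar, salt_shaker below 0.02 m/s and horizontal distance between mustard_jar_center and round_coaster below 0.015 m and z of mustard_jar_center in the frame of round_coaster between 0.0495 and 0.0555 m and horizontal distance between salt_shaker_center and six_sided_coaster below 0.015 m and z of salt_shaker_center in the frame of six_sided_coaster between 0.052 and 0.058 m); the robot touches nothing.
It fails at once if the mill, jar or shaker is tipped over (leans more than 30 degrees) (angle between any of pepper_mill_center, mustard_jar_center, salt_shaker_center's own z axis and vertical above 0.52 rad).
It fails at once if the mill, jar or shaker is dropped (out of the fingers and moving faster than 0.8 m/s) ((contact force between the fingers and pepper_mill below 0.05 N and linear speed of pepper_mill above 0.8 m/s) or (contact force between the fingers and mustard_jar below 0.05 N and linear speed of mustard_jar above 0.8 m/s) or (contact force between the fingers and salt_shaker below 0.05 N and linear speed of salt_shaker above 0.8 m/s)).
It fails at once if the garlic bulb is shifted by more than 25 mm (distance of garlic_center from where it was at the start of the episode above 0.025 m).
It fails at once if the spice jar is shifted by more than 25 mm (distance of spice_jar_center from where it was at the start of the episode above 0.025 m).
It fails at once if the upturned glass is shifted by more than 25 mm (distance of glass_center from where it was at the start of the episode above 0.025 m).
It also fails if it takes over 96 s, if anything falls off the work surface, if the arm or the gripper's body presses on something with over 40 N, if the wrist force passes 120 N, or if a joint passes its speed limit or range.

## Robot

A 6-joint arm with a two-finger parallel gripper is mounted at the origin on a cart in front of the work surface, level with it; the furniture and walls round the work are solid. World frame = base frame: x ahead of the robot, y to its left, z up, the work surface at z = 0. Lengths are in m, angles in degrees, forces in N, time in s.
With the tool pointing down it reaches from about 0.375 to 0.9 m from the base axis. Payload 3.1 kg.
Tool frame: the origin (TCP) lies between the finger pads; the fingertips stand 22 mm ahead of it and the grasp point (between the pads) lies 3 mm ahead of it; z points along the fingers, y is the line along which they close (so a half turn about z gives the same grasp; the last joint's range is limited). The gripper opens to 87 mm and grips with 3 to 60 N. Pads are 19 mm wide; open, the fingers measure 117 mm over their backs; the gripper's body (75 mm by 190 mm) begins 51 mm behind the grasp point.
Start: joints at [-75.659, 30.224, 82.088, -0, 67.689, -10.227], TCP at [0.26, -0.568, 0.245] pointing down, gripper open.
Joint ranges: [-176.69, 176.69], [-43.24, 126.21], [12.49, 139.97], [-82, 262], [0, 151.66], [-163.58, 163.58]. Speed limits (degrees/s): [159.86, 159.86, 180, 180, 180, 180].

## Interface

Orientations are given as a 3x3 rotation matrix whose columns are the frame's x, y, z axes.
In Python, from rig import bot, capture, search_frame, outline_of, spot_point gives the robot as it stands.
- The arm moves only by the tool jog_arm, never from a script. Its argument "rows" is text: rows parted by semicolons, each of 7 numbers parted by spaces: the opening, from 0 (shut) to 1 (fully open), then the shift along the tool's x, y, z as a fraction of full scale, then the turn, a rotation vector about the tool's x, y, z as a fraction of full scale. A call has 1 to 20 rows; each row is the pose to reach, as a shift and turn from the pose commanded when the call began, along the tool's axes at that moment; what a row does not reach only later rows make up. Full scale, the value 1, is 0.5 m for a shift and pi/4 rad for a turn. A row lasts 1/12 s, in which the tool goes at most 41.7 mm and 7.16 degrees, less where a joint would pass 70% of its speed; a pose out of reach is approached as far as the arm can. A call with a number of a shift or a turn outside -1 to 1 is refused whole. A call with a gripper value outside its range is refused whole. The fingers move at their own pace and stop on an object; the grip force is fixed at half the most. Time passes only in rows, so rows that repeat a pose let the fingers close. It gives the time, the measured TCP pose, the force, the opening and the grip force at its end, in the units of the state.
- bot.read_state(): the state, without advancing time (a new reading comes with each control period).
- capture(name): name is "side" or "top"; returns a dict with "pixels" (480x640x3 uint8, red, green, blue), "fx", "fy", "cx", "cy" (pixels), "distortion" ([k1, k2, p1, p2, k3] as OpenCV has them; the pictures are not rectified), "R" (3x3) and "t" (3): a world point X has camera coordinates R X + t. Camera axes: x right, y down, z forward; pixel columns grow to the right and rows downward; lengths in m; the calibration is good to about 2 mm. A picture is of the moment at which its call begins. There is no depth.
- bot.hand_in(): hands the job in; it is judged then, once.
Trained networks look in a picture, given as the dict that the camera call returned (one of the last four; its "shot" number tells which), for a name from the list of things; names that differ only in an ending like _2 or _b are one class to them, and where a whole thing is asked for, a point or a joint stands for the part that bears it (a point fixed in the world has none). Each returns a list of dicts, best first, with "conf" (0 to 1); they miss things now and then, are a little off and sometimes report something else, mostly with a low value. They report only what shows in the picture. A call takes as long as a camera call. They do not tell look-alikes from the thing itself.
- search_frame(label, picture): "point" ([x, y, z] in m, in world coordinates, good to about 4 mm: the middle of the surface that is visible of it).
- outline_of(label, picture): "region" (480x640 bool, what is visible of it).
- spot_point(label, picture): "point" ([x, y, z] in m, in world coordinates, good to about 4 mm: a listed point, or the origin of a listed thing).
The state is a dict: "time_s": time; "joint_positions": joint angles; "qvel": joint speeds; "tau": joint torques, N m; "position": TCP position; "tcp_rot": TCP orientation; "force": force on the tool from outside, world axes, zero at the start; "moment": the same for the moment, N m; "opening": opening from 0.0 (shut) to 1.0 (fully open); "grasp_force": force on a finger pad.
Only numpy, scipy, OpenCV 4.12 (cv2) and the standard library are available. Lean on these libraries where they do the work, as an engineer would, in place of code of your own. Each camera call takes 0.05 s, during which the arm holds its last target. There are 200 camera calls.

## Working session

There is one attempt and no reset: what is moved stays moved. The work goes in short steps, Python scripts to look and compute and a tool call to move; the robot and the scene stay as the last step left them, time stands still between calls to the robot, and variables do not carry over. Pictures are saved under pics/ and viewed, at most 14 in all, crops included, and the job is handed in when it is done.

Besides the shell and the picture viewer there is one more tool, called after "Request:" as name(argument=value, ...), one argument or row to a line, values as JSON. jog_arm: Moves the arm, as the interface text tells. Its arguments: {"type":"object","properties":{"rows":{"type":"string"}},"required":["rows"]}

```bash
mkdir -p pics; cat > m.py <<'E'
import numpy as np, cv2
from rig import bot, capture, search_frame, outline_of, spot_point
N=["pepper_mill_center","mustard_jar_center","salt_shaker_center","square_coaster","round_coaster","six_sided_coaster","spare_board","garlic_center","spice_jar_center","glass_center"]
E
python3 - <<'E'
from m import *
for c in("top","side"):
    p=capture(c); cv2.imwrite(f"pics/{c}0.png",p["pixels"][:,:,::-1])
    print(c,np.round(-p["R"].T@p["t"],3))
    for n in N:
        print(n,[(np.round(d["point"],3).tolist(),round(d["conf"],2)) for d in spot_point(n,p)[:3]])
s=bot.read_state();print(s["position"],s["tcp_rot"],s["time_s"])
E
```

```text
top [0.456 0.024 0.999]
pepper_mill_center [([0.447, 0.024, 0.08], 0.8)]
mustard_jar_center [([0.547, 0.167, 0.053], 0.87), ([0.437, 0.166, 0.043], 0.67), ([0.57, 0.317, 0.039], 0.59)]
salt_shaker_center [([0.451, 0.325, 0.054], 0.68)]
square_coaster [([0.456, 0.326, -0.001], 0.76), ([0.454, 0.328, 0.057], 0.36)]
round_coaster [([0.457, 0.022, -0.003], 0.94)]
six_sided_coaster [([0.551, 0.166, -0.002], 0.86)]
spare_board [([0.498, -0.269, -0.002], 0.78)]
garlic_center [([0.514, -0.098, 0.031], 0.83)]
spice_jar_center [([0.654, 0.341, 0.052], 0.57)]
glass_center [([0.628, -0.124, 0.047], 0.85)]
side [ 0.097 -1.121  0.565]
pepper_mill_center []
mustard_jar_center [([0.549, 0.168, 0.055], 0.73)]
salt_shaker_center [([0.498, -0.269, 0.002], 0.52)]
square_coaster []
round_coaster [([0.451, 0.019, -0.002], 0.42)]
six_sided_coaster [([0.549, 0.164, 0.002], 0.65)]
spare_board [([0.493, -0.271, 0.003], 0.93)]
garlic_center []
spice_jar_center [([0.655, 0.334, 0.055], 0.95)]
glass_center [([0.633, -0.125, 0.052], 0.88)]
[ 0.25990925 -0.56836782  0.24456587] [[ 9.09453642e-01  4.15805331e-01  4.96146034e-06]
 [ 4.15805332e-01 -9.09453641e-01 -2.08674719e-05]
 [-4.16458789e-06  2.10410000e-05 -1.00000000e+00]] 1.1
```

View pics/top0.png

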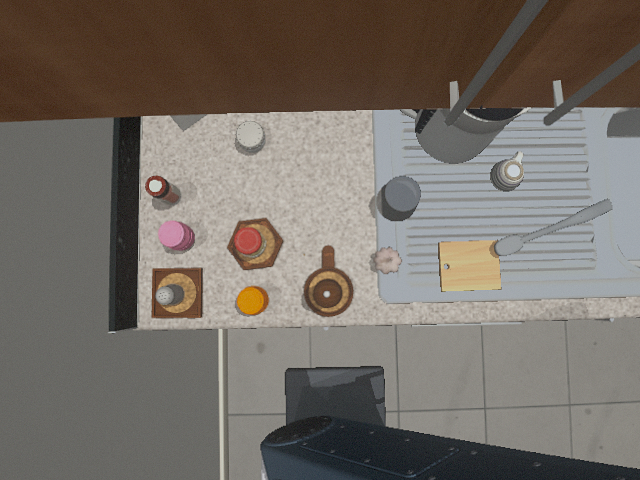

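View pics/side0.png

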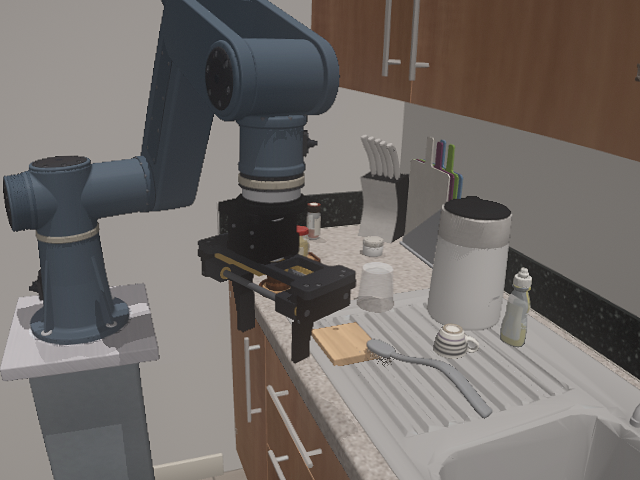

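Top view: the mill is at about (327,290), mustard (248,240) and salt (173,293). The look-alikes are orange (252,300) and pink (176,235), and the board at (470,266) is empty. I'll check the estimates with an overlay.

```bash
cat >> m.py <<'E'
def proj(p,X):
    return cv2.projectPoints(np.float64(X).reshape(-1,3),cv2.Rodrigues(p["R"])[0],p["t"],np.array([[p["fx"],0,p["cx"]],[0,p["fy"],p["cy"]],[0,0,1.]]),np.array(p["distortion"]))[0][:,0]
def ring(x,y,z,r,n=60,a0=0):
    a=np.radians(a0)+np.arange(n)*2*np.pi/n
    return np.c_[x+r*np.cos(a),y+r*np.sin(a),0*a+z]
def overlay(p,rings,box,k,name):
    im=cv2.resize(p["pixels"][:,:,::-1],None,fx=k,fy=k,interpolation=cv2.INTER_CUBIC)
    for R,c in rings: cv2.polylines(im,[np.int32((proj(p,R)+.5)*k)],True,c,1,cv2.LINE_AA)
    a,b,c,d=[int(v*k) for v in box]; cv2.imwrite(name,im[b:d,a:c])
E
python3 - <<'E'
from m import *
p=capture("top")
for n in N[:7]: print(n,[np.round(d["point"],4).tolist() for d in spot_point(n,p)[:1]])
G=(0,255,0);B=(255,255,0)
R=[(ring(.456,.023,.014,.05),G),(ring(.456,.326,.014,.0707,4,45),G),(ring(.55,.166,.014,.0577,6,0),G),
(ring(.451,.022,.129,.025),B),(ring(.547,.167,.09,.026),B),(ring(.451,.325,.096,.015),B),(ring(.451,.325,.02,.022),B),
(np.array([[.446,-.209,.016],[.446,-.329,.016],[.546,-.329,.016],[.546,-.209,.016]])+[0.002,0,0],G)]
overlay(p,R,(145,200,365,330),3.6,"pics/ov.png")
E
```

```text
pepper_mill_center [[0.452, 0.0219, 0.0784]]
mustard_jar_center [[0.5502, 0.1702, 0.053]]
salt_shaker_center [[0.4503, 0.3241, 0.0547]]
square_coaster [[0.4588, 0.3249, 0.0007]]
round_coaster [[0.4504, 0.0215, -0.001]]
six_sided_coaster [[0.5482, 0.165, -0.0008]]
spare_board [[0.4961, -0.268, -0.0034]]
```

View pics/ov.png

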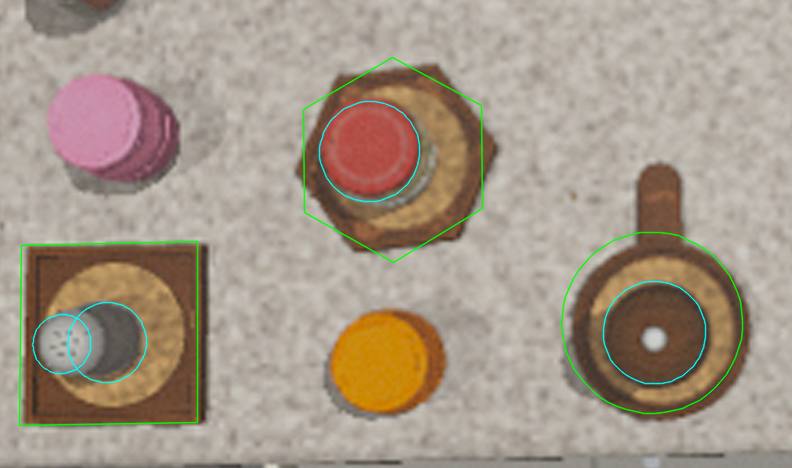

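Request:
jog_arm(
  rows="1 0 0 0 0 0 -0.5; 1 0 0 0 0 0 -1; 1 0 0 0 0 0 -1; 1 0 0 0 0 0 -1; 1 0 0 0 0 0 -1; 1 0 0 0 0 0 -1; 1 0 0 0 0 0 -1; 1 0 0 0 0 0 -1; 1 0 0 0 0 0 -1",
)

```text
time_s: 2.25
position: [0.2599, -0.5684, 0.2445]
tcp_rot: [[0.35, 0.937, 0.0], [0.937, -0.35, 0.0], [0.0, 0.0, -1.0]]
force: [0.7, -0.2, 0.2]
opening: 0.999
grasp_force: 0.0
```

Request:
jog_arm(
  rows="1 0.02 0 0 0 0 -0.1; 1 0.1 0 0 0 0 -0.2; 1 1 0.04 0 0 0 -0.455; 1 1 0.04 0 0 0 -0.455; 1 1 0.04 0 0 0 -0.455; 1 1 0.04 0 0 0 -0.455; 1 1 0.04 0 0 0 -0.455; 1 1 0.04 0 0 0 -0.455; 1 1 0.04 0 0 0 -0.455; 1 1 0.04 0 0 0 -0.455; 1 1 0.04 0 0 0 -0.455; 1 1 0.04 0 0 0 -0.455; 1 1 0.04 0 0 0 -0.455; 1 1 0.04 0 0 0 -0.455; 1 1 0.04 0 0 0 -0.455; 1 1 0.04 0 0 0 -0.455; 1 1 0.04 0 0 0 -0.455; 1 1 0.04 0 0 0 -0.455",
)

```text
time_s: 3.75
position: [0.4529, -0.1082, 0.2446]
tcp_rot: [[0.002, 1.0, -0.0], [1.0, -0.002, -0.0], [-0.0, -0.0, -1.0]]
force: [-0.1, -0.9, 0.5]
opening: 1.0
grasp_force: 0.0
```

Request:
jog_arm(
  rows="1 0.04 0 0 0 0 0; 1 0.866 -0.002 0 0 0 0; 1 0.866 -0.002 0 0 0 0; 1 0.866 -0.002 0 0 0 0; 1 0.866 -0.002 0 0 0 0; 1 0.866 -0.002 0 0 0 0; 1 0.866 -0.002 0 0 0 0; 1 0.866 -0.002 0 0 0 0; 1 0.866 -0.002 0 0 0 0; 1 0.866 -0.002 0 0 0 0; 1 0.866 -0.002 0 0 0 0; 1 0.866 -0.002 0 0 0 0; 1 0.866 -0.002 0 0 0 0; 1 0.866 -0.002 0.05 0 0 0; 1 0.866 -0.002 0.1 0 0 0; 1 0.866 -0.002 0.16 0 0 0",
)

```text
time_s: 5.08
position: [0.4534, 0.3243, 0.165]
tcp_rot: [[0.002, 1.0, 0.003], [1.0, -0.002, 0.001], [0.001, 0.003, -1.0]]
force: [0.8, 0.4, -0.7]
opening: 0.997
grasp_force: 0.0
```

```bash
python3 - <<'E'
from m import *
p=capture("side"); cv2.imwrite("pics/s1.png",p["pixels"][:,:,::-1])
print(bot.read_state()["position"])
E
```

```text
[0.44952113 0.32223963 0.15864375]
```

View pics/s1.png

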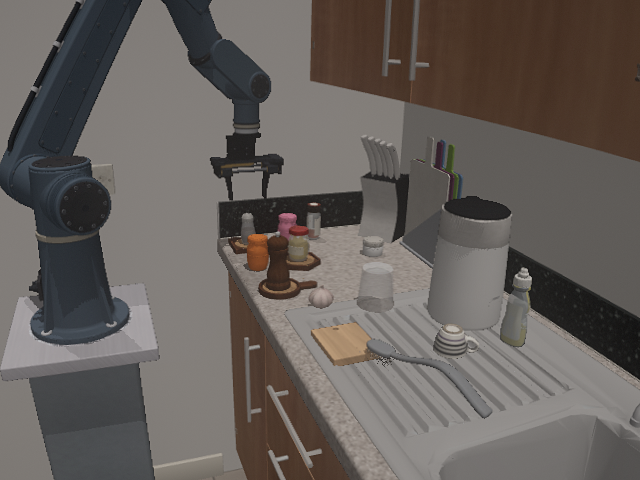

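Side view: the gripper is above the shaker at (247,228), the scene is unobstructed and there is clearance to the back wall. Descending next.

Request:
jog_arm(
  rows="1 0 0 0.03 0 0 0; 1 0 0 0.06 0 0 0; 1 0 0 0.09 0 0 0; 1 0 0 0.12 0 0 0; 1 0 0 0.15 0 0 0; 1 0 0 0.18 0 0 0; 1 0 0 0.2 0 0 0; 1 0 0 0.211 0 0 0; 1 0 0 0.211 0 0 0; 1 0 0 0.211 0 0 0; 1 0 0 0.211 0 0 0",
)

```text
time_s: 6.05
position: [0.4525, 0.3261, 0.0599]
tcp_rot: [[-0.0, 1.0, 0.001], [1.0, 0.0, 0.001], [0.001, 0.001, -1.0]]
force: [-0.4, -0.4, 0.3]
opening: 1.0
grasp_force: 0.0
```

Request:
jog_arm(
  rows="0.6 0 0 0 0 0 0; 0.5 0 0 0 0 0 0; 0.4 0 0 0 0 0 0; 0.3 0 0 0 0 0 0; 0.3 0 0 0 0 0 0; 0.3 0 0 0 0 0 0; 0.3 0 0 0 0 0 0; 0.3 0 0 0 0 0 0; 0.3 0 0 0 0 0 0; 0.3 0 0 0 0 0 0",
)

```text
time_s: 6.88
position: [0.4522, 0.3263, 0.0591]
tcp_rot: [[-0.001, 1.0, 0.001], [1.0, 0.001, 0.0], [0.0, 0.001, -1.0]]
force: [0.8, 0.2, 0.3]
opening: 0.469
grasp_force: 30.0
```

Request:
jog_arm(
  rows="0.3 0 0 -0.01 0 0 0; 0.3 0 0 -0.03 0 0 0; 0.3 0 0 -0.06 0 0 0; 0.3 0 0 -0.1 0 0 0; 0.3 0 0 -0.14 0 0 0; 0.3 0 0 -0.18 0 0 0; 0.3 0 0 -0.22 0 0 0; 0.3 0 0 -0.26 0 0 0; 0.3 0 0 -0.3 0 0 0; 0.3 0 0 -0.33 0 0 0; 0.3 0 0 -0.34 0 0 0; 0.3 0 0 -0.34 0 0 0",
)

```text
time_s: 7.88
position: [0.4523, 0.3265, 0.231]
tcp_rot: [[-0.001, 1.0, 0.003], [1.0, 0.001, 0.002], [0.002, 0.003, -1.0]]
force: [0.8, -0.5, -1.2]
opening: 0.472
grasp_force: 30.0
```

Request:
jog_arm(
  rows="0.3 -0.02 0 0 0 0 0; 0.3 -0.06 0 0 0 0 0; 0.3 -0.12 0 0 0 0 0; 0.3 -0.18 0 0 0 0 0; 0.3 -0.24 0 0 0 0 0; 0.3 -0.3 0 0 0 0 0; 0.3 -0.36 0.01 0 0 0 0; 0.3 -0.42 0.02 0 0 0 0; 0.3 -0.48 0.03 0 0 0 0; 0.3 -0.54 0.04 0 0 0 0; 0.3 -0.6 0.05 0 0 0 0; 0.3 -0.66 0.06 0 0 0 0; 0.3 -0.72 0.07 0 0 0 0; 0.3 -0.78 0.08 0 0 0 0; 0.3 -0.84 0.09 0 0 0 0; 0.3 -0.9 0.092 0 0 0 0; 0.3 -0.96 0.092 0 0 0 0; 0.3 -1 0.092 0 0 0 0",
)

```text
time_s: 9.38
position: [0.4969, -0.1766, 0.2275]
tcp_rot: [[0.001, 1.0, -0.003], [1.0, -0.001, 0.0], [0.0, -0.003, -1.0]]
force: [0.5, 0.5, -0.8]
opening: 0.471
grasp_force: 30.0
```

Request:
jog_arm(
  rows="0.3 -0.05 0 0 0 0 0; 0.3 -0.1 0 0 0 0 0; 0.3 -0.15 0 0 0 0 0; 0.3 -0.18 0 0 0 0 0; 0.3 -0.19 0 0.02 0 0 0; 0.3 -0.19 0 0.06 0 0 0; 0.3 -0.19 0 0.1 0 0 0; 0.3 -0.19 0 0.14 0 0 0; 0.3 -0.19 0 0.18 0 0 0; 0.3 -0.19 0 0.22 0 0 0; 0.3 -0.19 0 0.25 0 0 0; 0.3 -0.19 0 0.27 0 0 0; 0.3 -0.19 0 0.28 0 0 0; 0.3 -0.19 0 0.28 0 0 0; 0.3 -0.19 0 0.28 0 0 0; 0.3 -0.19 0 0.28 0 0 0",
)

```text
time_s: 10.72
position: [0.4988, -0.269, 0.0898]
tcp_rot: [[-0.001, 1.0, 0.001], [1.0, 0.001, -0.001], [-0.001, 0.001, -1.0]]
force: [-0.3, 0.6, -0.7]
opening: 0.466
grasp_force: 30.0
```

```bash
python3 - <<'E'
from m import *
p=capture("side"); cv2.imwrite("pics/s2.png",cv2.resize(p["pixels"][200:400,220:460,::-1],None,fx=3,fy=3))
s=bot.read_state();print(s["position"],s["opening"])
E
```

```text
[ 0.49886827 -0.26911814  0.09001749] 0.4676529508728971
```

View pics/s2.png

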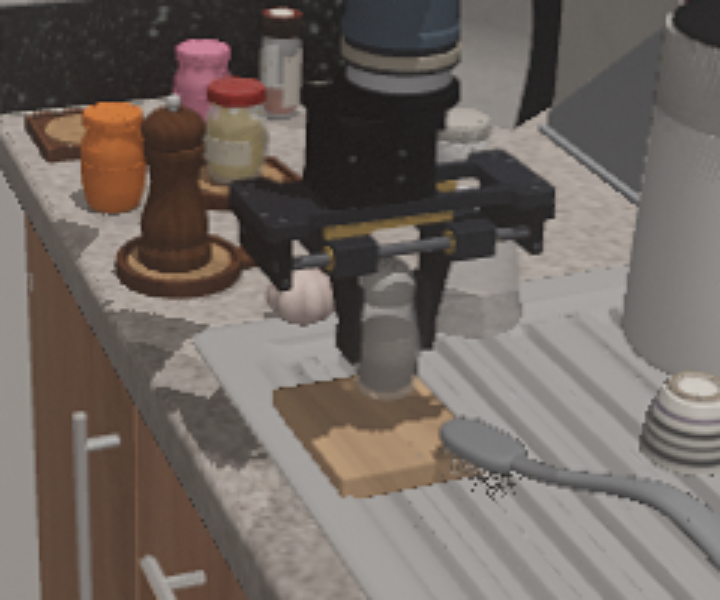

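The shaker is held upright over the middle of the board, with its foot at about (388,390) in the crop and still a bit above the wood. I'll lower it gently.

Request:
jog_arm(
  rows="0.3 0 0 0.015 0 0 0; 0.3 0 0 0.03 0 0 0; 0.3 0 0 0.04 0 0 0; 0.3 0 0 0.046 0 0 0; 0.3 0 0 0.05 0 0 0; 0.3 0 0 0.05 0 0 0; 0.3 0 0 0.05 0 0 0",
)

```text
time_s: 11.35
position: [0.4979, -0.2686, 0.064]
tcp_rot: [[-0.001, 1.0, -0.001], [1.0, 0.001, 0.001], [0.001, -0.001, -1.0]]
force: [-1.3, 0.3, 1.0]
opening: 0.471
grasp_force: 30.0
```

Request:
jog_arm(
  rows="0.3 0 0 0.002 0 0 0; 0.3 0 0 0.004 0 0 0; 0.3 0 0 0.004 0 0 0; 0.3 0 0 0.004 0 0 0",
)

```text
time_s: 11.68
position: [0.4979, -0.2686, 0.0638]
tcp_rot: [[-0.001, 1.0, -0.001], [1.0, 0.001, 0.0], [0.0, -0.001, -1.0]]
force: [-2.2, 2.5, 13.8]
opening: 0.474
grasp_force: 30.0
```

Request:
jog_arm(
  rows="0.55 0 0 0 0 0 0; 0.7 0 0 0 0 0 0; 0.9 0 0 0 0 0 0; 1 0 0 0 0 0 0; 1 0 0 0 0 0 0; 1 0 0 0 0 0 0; 1 0 0 -0.03 0 0 0; 1 0 0 -0.08 0 0 0; 1 0 0 -0.14 0 0 0; 1 0 0 -0.2 0 0 0; 1 0 0 -0.26 0 0 0; 1 0 0 -0.32 0 0 0; 1 0 0 -0.36 0 0 0; 1 0 0 -0.36 0 0 0; 1 0 0 -0.36 0 0 0",
)

```text
time_s: 12.93
position: [0.4987, -0.2691, 0.2431]
tcp_rot: [[-0.001, 1.0, 0.002], [1.0, 0.001, -0.002], [-0.002, 0.002, -1.0]]
force: [-0.5, 0.6, -0.3]
opening: 1.002
grasp_force: 0.0
```

```bash
python3 - <<'E'
from m import *
p=capture("side"); cv2.imwrite("pics/s3.png",cv2.resize(p["pixels"][200:400,220:460,::-1],None,fx=3,fy=3))
for n in N[:6]: print(n,[np.round(d["point"],4).tolist()+[d["conf"]] for d in spot_point(n,p)[:3]])
s=bot.read_state();print(s["position"],s["opening"])
E
```

```text
pepper_mill_center [[0.4513, 0.0213, 0.0788, 0.71]]
mustard_jar_center [[0.5495, 0.1705, 0.057, 0.87], [0.4373, 0.1671, 0.0457, 0.76], [0.5648, 0.3151, 0.0418, 0.7]]
salt_shaker_center [[0.4952, -0.2698, 0.0583, 0.96]]
square_coaster [[0.4541, 0.3262, 0.0007, 0.78]]
round_coaster [[0.449, 0.0206, 0.001, 0.66], [0.447, 0.0237, 0.0795, 0.55]]
six_sided_coaster [[0.551, 0.1641, 0.0012, 0.56]]
[ 0.49782986 -0.26844973  0.24078159] 0.9988167976237614
```

Request:
jog_arm(
  rows="1 0.03 0 0 0 0 0; 1 0.09 -0.01 0 0 0 0; 1 0.16 -0.03 0 0 0 0; 1 0.23 -0.05 0 0 0 0; 1 0.3 -0.07 0 0 0 0; 1 0.37 -0.094 0 0 0 0; 1 0.44 -0.094 0 0 0 0; 1 0.51 -0.094 0 0 0 0; 1 0.56 -0.094 0 0 0 0; 1 0.58 -0.094 0 0 0 0; 1 0.58 -0.094 0.02 0 0 0; 1 0.58 -0.094 0.06 0 0 0; 1 0.58 -0.094 0.1 0 0 0; 1 0.58 -0.094 0.14 0 0 0; 1 0.58 -0.094 0.18 0 0 0; 1 0.58 -0.094 0.21 0 0 0; 1 0.58 -0.094 0.23 0 0 0; 1 0.58 -0.094 0.236 0 0 0; 1 0.58 -0.094 0.236 0 0 0; 1 0.58 -0.094 0.236 0 0 0",
)

```text
time_s: 14.95
position: [0.4512, 0.0211, 0.1242]
tcp_rot: [[-0.001, 1.0, 0.0], [1.0, 0.001, -0.0], [-0.0, 0.0, -1.0]]
force: [-0.4, -0.2, -0.1]
opening: 1.0
grasp_force: 0.0
```

Request:
jog_arm(
  rows="0.75 0 0 0 0 0 0; 0.65 0 0 0 0 0 0; 0.55 0 0 0 0 0 0; 0.45 0 0 0 0 0 0; 0.4 0 0 0 0 0 0; 0.4 0 0 0 0 0 0; 0.4 0 0 0 0 0 0; 0.4 0 0 0 0 0 0; 0.4 0 0 0 0 0 0; 0.4 0 0 0 0 0 0",
)

```text
time_s: 15.78
position: [0.4507, 0.0212, 0.1241]
tcp_rot: [[-0.001, 1.0, -0.001], [1.0, 0.001, 0.0], [0.0, -0.001, -1.0]]
force: [-0.8, 0.1, 1.5]
opening: 0.539
grasp_force: 29.9
```

Request:
jog_arm(
  rows="0.4 0 0 -0.01 0 0 0; 0.4 0 0 -0.03 0 0 0; 0.4 0 0 -0.06 0 0 0; 0.4 0 0 -0.1 0 0 0; 0.4 0 0 -0.14 0 0 0; 0.4 0 0 -0.18 0 0 0; 0.4 0 0 -0.22 0 0 0; 0.4 0 0 -0.25 0 0 0; 0.4 0 0 -0.26 0 0 0; 0.4 0 0 -0.26 0 0 0; 0.4 0 0 -0.26 0 0 0",
)

```text
time_s: 16.7
position: [0.4506, 0.0213, 0.2536]
tcp_rot: [[-0.001, 1.0, -0.001], [1.0, 0.001, 0.0], [0.0, -0.001, -1.0]]
force: [-0.4, 0.2, -1.8]
opening: 0.539
grasp_force: 29.8
```

Request:
jog_arm(
  rows="0.4 0.01 0 0 0 0 0; 0.4 0.03 0 0 0 0 0; 0.4 0.07 0 0 0 0 0; 0.4 0.12 0 0 0 0 0; 0.4 0.17 0.011 0 0 0 0; 0.4 0.22 0.011 0 0 0 0; 0.4 0.27 0.011 0 0 0 0; 0.4 0.32 0.011 0 0 0 0; 0.4 0.37 0.011 0 0 0 0; 0.4 0.42 0.011 0 0 0 0; 0.4 0.47 0.011 0 0 0 0; 0.4 0.52 0.011 0 0 0 0; 0.4 0.56 0.011 0 0 0 0; 0.4 0.59 0.011 0 0 0 0; 0.4 0.605 0.011 0 0 0 0; 0.4 0.608 0.011 0 0 0 0; 0.4 0.608 0.011 0 0 0 0; 0.4 0.608 0.011 0 0 0 0",
)

```text
time_s: 18.2
position: [0.4559, 0.3245, 0.2535]
tcp_rot: [[-0.001, 1.0, -0.001], [1.0, 0.001, -0.001], [-0.001, -0.001, -1.0]]
force: [0.3, 0.3, -2.2]
opening: 0.538
grasp_force: 29.8
```

```bash
python3 - <<'E'
from m import *
p=capture("side"); cv2.imwrite("pics/s4.png",cv2.resize(p["pixels"][120:320,180:420,::-1],None,fx=3,fy=3))
for n in N[:6]: print(n,[np.round(d["point"],4).tolist()+[d["conf"]] for d in spot_point(n,p)[:1]])
s=bot.read_state();print(s["position"],s["opening"])
E
```

```text
pepper_mill_center [[0.4554, 0.3242, 0.2044, 0.95]]
mustard_jar_center [[0.4405, 0.1652, 0.0461, 0.86]]
salt_shaker_center [[0.4977, -0.2728, 0.0608, 0.88]]
square_coaster [[0.4509, 0.3271, 0.0043, 0.55]]
round_coaster [[0.4495, 0.0204, -0.0023, 0.84]]
six_sided_coaster [[0.552, 0.1637, 0.0014, 0.96]]
[0.45650963 0.32469263 0.25420952] 0.5415248073680814
```

View pics/s4.png

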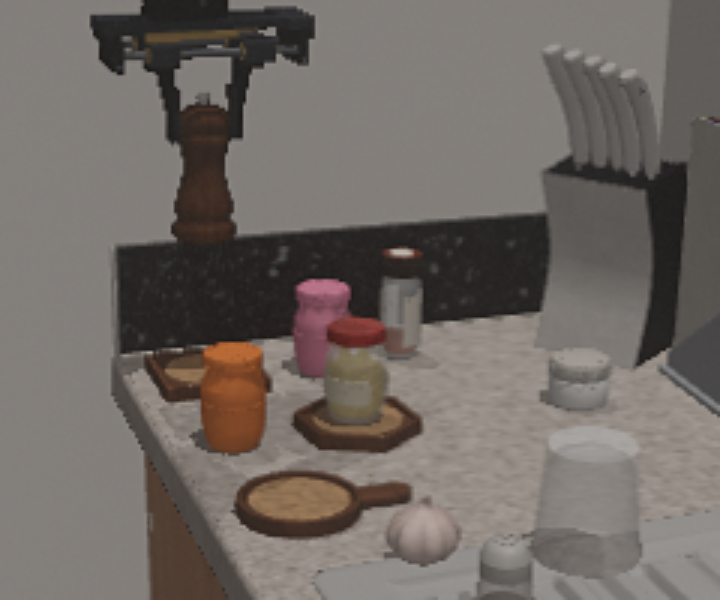

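The mill hangs upright over the square coaster (crop about (205,370)) and the round coaster is empty, so I'll lower it.

Request:
jog_arm(
  rows="0.4 0 0 0.02 0 0 0; 0.4 0 0 0.05 0 0 0; 0.4 0 0 0.09 0 0 0; 0.4 0 0 0.13 0 0 0; 0.4 0 0 0.17 0 0 0; 0.4 0 0 0.2 0 0 0; 0.4 0 0 0.22 0 0 0; 0.4 0 0 0.235 0 0 0; 0.4 0 0 0.245 0 0 0; 0.4 0 0 0.25 0 0 0; 0.4 0 0 0.254 0 0 0; 0.4 0 0 0.257 0 0 0; 0.4 0 0 0.258 0 0 0; 0.4 0 0 0.258 0 0 0; 0.4 0 0 0.258 0 0 0",
)

```text
time_s: 19.8
position: [0.4566, 0.3253, 0.1255]
tcp_rot: [[-0.001, 1.0, 0.001], [1.0, 0.001, 0.0], [0.0, 0.001, -1.0]]
force: [-0.2, -0.1, -1.7]
opening: 0.541
grasp_force: 29.8
```

Request:
jog_arm(
  rows="0.4 0 0 0.001 0 0 0; 0.4 0 0 0.002 0 0 0; 0.4 0 0 0.003 0 0 0; 0.4 0 0 0.003 0 0 0; 0.4 0 0 0.003 0 0 0",
)

```text
time_s: 20.22
position: [0.4565, 0.3254, 0.1241]
tcp_rot: [[-0.001, 1.0, 0.001], [1.0, 0.001, 0.0], [0.0, 0.001, -1.0]]
force: [-0.4, -0.3, 2.9]
opening: 0.541
grasp_force: 29.9
```

Request:
jog_arm(
  rows="0.58 0 0 0 0 0 0; 0.65 0 0 0 0 0 0; 0.8 0 0 0 0 0 0; 1 0 0 0 0 0 0; 1 0 0 0 0 0 0; 1 0 0 0 0 0 0; 1 0 0 -0.02 0 0 0; 1 0 0 -0.06 0 0 0; 1 0 0 -0.11 0 0 0; 1 0 0 -0.16 0 0 0; 1 0 0 -0.2 0 0 0; 1 -0.06 0.03 -0.2 0 0 0; 1 -0.12 0.07 -0.2 0 0 0; 1 -0.18 0.11 -0.2 0 0 0; 1 -0.24 0.15 -0.2 0 0 0; 1 -0.3 0.184 -0.2 0 0 0; 1 -0.314 0.184 -0.2 0 0 0; 1 -0.314 0.184 -0.2 0 0 0; 1 -0.314 0.184 -0.2 0 0 0; 1 -0.314 0.184 -0.2 0 0 0",
)

```text
time_s: 21.88
position: [0.5475, 0.1693, 0.2237]
tcp_rot: [[-0.002, 1.0, -0.001], [1.0, 0.002, 0.001], [0.001, -0.001, -1.0]]
force: [-0.4, 0.6, 0.5]
opening: 0.998
grasp_force: 0.0
```

```bash
python3 - <<'E'
from m import *
for c in ("side","top"):
    p=capture(c)
    for n in N[:6]: print(n,[np.round(d["point"],4).tolist()+[d["conf"]] for d in spot_point(n,p)[:1]])
    if c=="side":cv2.imwrite("pics/s5.png",cv2.resize(p["pixels"][120:320,180:420,::-1],None,fx=3,fy=3))
s=bot.read_state();print(s["position"],s["opening"])
E
```

```text
pepper_mill_center [[0.4555, 0.3227, 0.0752, 0.78]]
mustard_jar_center [[0.5524, 0.1676, 0.0565, 0.95]]
salt_shaker_center []
square_coaster [[0.4528, 0.328, -0.0007, 0.55]]
round_coaster [[0.4488, 0.0229, 0.0021, 0.6]]
six_sided_coaster [[0.5497, 0.1662, 0.0014, 0.81]]
pepper_mill_center [[0.4561, 0.3263, 0.0809, 0.86]]
mustard_jar_center [[0.5492, 0.1691, 0.0541, 0.74]]
salt_shaker_center [[0.4982, -0.2703, 0.0616, 0.94]]
square_coaster [[0.4561, 0.3271, -0.001, 0.77]]
round_coaster [[0.4517, 0.022, -0.0009, 0.94]]
six_sided_coaster [[0.5475, 0.1638, -0.0022, 0.76]]
[0.54846902 0.16823448 0.22351556] 0.9962090069473402
```

View pics/s5.png

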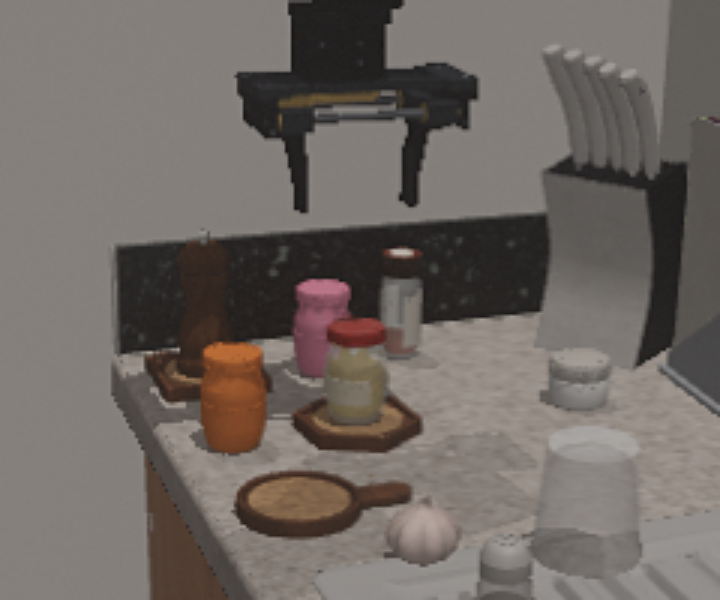

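The mill stands upright on the square coaster (crop (205,320)) and the mustard jar is under the open gripper, so I'll go down to it.

Request:
jog_arm(
  rows="1 0 0 0.03 0 0 0; 1 0 0 0.08 0 0 0; 1 0 0 0.13 0 0 0; 1 0 0 0.18 0 0 0; 1 0 0 0.22 0 0 0; 1 0 0 0.26 0 0 0; 1 0 0 0.29 0 0 0; 1 0 0 0.315 0 0 0; 1 0 0 0.33 0 0 0; 1 0 0 0.334 0 0 0; 1 0 0 0.334 0 0 0; 1 0 0 0.334 0 0 0",
)

```text
time_s: 23.58
position: [0.549, 0.1683, 0.0571]
tcp_rot: [[-0.001, 1.0, 0.001], [1.0, 0.001, 0.0], [0.0, 0.001, -1.0]]
force: [-0.3, -0.8, 0.4]
opening: 0.998
grasp_force: 0.0
```

Request:
jog_arm(
  rows="0.8 0 0 0 0 0 0; 0.7 0 0 0 0 0 0; 0.6 0 0 0 0 0 0; 0.5 0 0 0 0 0 0; 0.4 0 0 0 0 0 0; 0.4 0 0 0 0 0 0; 0.4 0 0 0 0 0 0; 0.4 0 0 0 0 0 0; 0.4 0 0 0 0 0 0; 0.4 0 0 0 0 0 0",
)

```text
time_s: 24.42
position: [0.5492, 0.1683, 0.0569]
tcp_rot: [[-0.001, 1.0, 0.002], [1.0, 0.001, 0.0], [0.0, 0.002, -1.0]]
force: [1.0, -0.4, 1.2]
opening: 0.612
grasp_force: 29.8
```

Request:
jog_arm(
  rows="0.4 0 0 -0.01 0 0 0; 0.4 0 0 -0.03 0 0 0; 0.4 0 0 -0.06 0 0 0; 0.4 0 0 -0.1 0 0 0; 0.4 0 0 -0.14 0 0 0; 0.4 0 0 -0.18 0 0 0; 0.4 0 0 -0.22 0 0 0; 0.4 0 0 -0.24 0 0 0; 0.4 0 0 -0.24 0 0 0; 0.4 -0.02 -0.01 -0.24 0 0 0; 0.4 -0.06 -0.03 -0.24 0 0 0; 0.4 -0.1 -0.06 -0.24 0 0 0; 0.4 -0.14 -0.09 -0.24 0 0 0; 0.4 -0.18 -0.12 -0.24 0 0 0; 0.4 -0.22 -0.15 -0.24 0 0 0; 0.4 -0.26 -0.18 -0.24 0 0 0; 0.4 -0.285 -0.193 -0.24 0 0 0; 0.4 -0.294 -0.196 -0.24 0 0 0; 0.4 -0.294 -0.196 -0.24 0 0 0; 0.4 -0.294 -0.196 -0.24 0 0 0",
)

```text
time_s: 26.08
position: [0.4506, 0.0211, 0.1761]
tcp_rot: [[0.0, 1.0, -0.001], [1.0, -0.0, 0.0], [0.0, -0.001, -1.0]]
force: [0.1, -0.1, -2.4]
opening: 0.606
grasp_force: 30.0
```

Request:
jog_arm(
  rows="0.4 0 0 0.02 0 0 0; 0.4 0 0 0.05 0 0 0; 0.4 0 0 0.09 0 0 0; 0.4 0 0 0.13 0 0 0; 0.4 0 0 0.17 0 0 0; 0.4 0 0 0.195 0 0 0; 0.4 0 0 0.215 0 0 0; 0.4 0 0 0.225 0 0 0; 0.4 0 0 0.232 0 0 0; 0.4 0 0 0.237 0 0 0; 0.4 0 0 0.238 0 0 0; 0.4 0 0 0.238 0 0 0",
)

```text
time_s: 27.08
position: [0.451, 0.0213, 0.0578]
tcp_rot: [[-0.001, 1.0, 0.001], [1.0, 0.001, -0.0], [-0.0, 0.001, -1.0]]
force: [-0.7, 1.0, -2.9]
opening: 0.609
grasp_force: 30.0
```

Request:
jog_arm(
  rows="0.4 0 0 0.001 0 0 0; 0.4 0 0 0.002 0 0 0; 0.4 0 0 0.003 0 0 0; 0.4 0 0 0.003 0 0 0; 0.4 0 0 0.003 0 0 0",
)

```text
time_s: 27.5
position: [0.451, 0.0211, 0.0567]
tcp_rot: [[-0.001, 1.0, 0.001], [1.0, 0.001, -0.0], [-0.0, 0.001, -1.0]]
force: [-0.0, 0.7, 5.0]
opening: 0.612
grasp_force: 29.7
```

Request:
jog_arm(
  rows="0.65 0 0 0 0 0 0; 0.72 0 0 0 0 0 0; 0.85 0 0 0 0 0 0; 1 0 0 0 0 0 0; 1 0 0 0 0 0 0; 1 0 0 0 0 0 0; 1 0 0 -0.02 0 0 0; 1 0 0 -0.06 0 0 0; 1 0 0 -0.12 0 0 0; 1 0 0 -0.18 0 0 0; 1 0 0 -0.24 0 0 0; 1 0 0 -0.3 0 0 0; 1 0 0 -0.34 0 0 0; 1 0 0 -0.34 0 0 0",
)

```text
time_s: 28.67
position: [0.453, 0.0208, 0.2299]
tcp_rot: [[-0.001, 1.0, 0.009], [1.0, 0.001, -0.002], [-0.002, 0.009, -1.0]]
force: [0.8, -0.4, -0.3]
opening: 1.001
grasp_force: 0.0
```

Request:
jog_arm(
  rows="1 -0.03 0 0 0 0 0; 1 -0.08 0 0 0 0 0; 1 -0.14 0.02 0 0 0 0; 1 -0.21 0.04 0 0 0 0; 1 -0.28 0.06 0 0 0 0; 1 -0.35 0.08 0 0 0 0; 1 -0.42 0.094 0 0 0 0; 1 -0.49 0.094 0 0 0 0; 1 -0.55 0.094 0 0 0 0; 1 -0.581 0.094 0 0 0 0; 1 -0.581 0.094 0 0 0 0; 1 -0.581 0.094 0 0 0 0; 1 -0.581 0.094 0 0 0 0",
)

```text
time_s: 29.75
position: [0.4971, -0.2673, 0.2252]
tcp_rot: [[-0.001, 1.0, -0.002], [1.0, 0.001, 0.003], [0.003, -0.002, -1.0]]
force: [0.1, -0.2, -0.1]
opening: 0.999
grasp_force: 0.0
```

```bash
python3 - <<'E'
from m import *
for c in ("side","top"):
    p=capture(c)
    for n in N: print(n,[np.round(d["point"],4).tolist()+[d["conf"]] for d in spot_point(n,p)[:2]])
    cv2.imwrite("pics/%s6.png"%c,p["pixels"][:,:,::-1])
s=bot.read_state();print(s["position"],s["opening"])
E
```

```text
pepper_mill_center [[0.4541, 0.3218, 0.0774, 0.97], [0.5494, 0.165, -0.0013, 0.51]]
mustard_jar_center [[0.4553, 0.02, 0.0558, 0.83], [0.4368, 0.162, 0.0438, 0.79]]
salt_shaker_center [[0.4967, -0.271, 0.0613, 0.74]]
square_coaster [[0.4536, 0.3291, 0.0003, 0.49]]
round_coaster [[0.4488, 0.0175, -0.0014, 0.71]]
six_sided_coaster [[0.5521, 0.1633, -0.0014, 0.58]]
spare_board [[0.4943, -0.2691, 0.0034, 0.64]]
garlic_center [[0.515, -0.0995, 0.032, 0.97]]
spice_jar_center [[0.6551, 0.3338, 0.0534, 0.61]]
glass_center [[0.632, -0.1247, 0.0516, 0.88]]
pepper_mill_center [[0.4545, 0.3268, 0.0782, 0.68]]
mustard_jar_center [[0.4519, 0.0216, 0.0538, 0.94], [0.4366, 0.1656, 0.0449, 0.78]]
salt_shaker_center [[0.4983, -0.2711, 0.0619, 0.59]]
square_coaster [[0.4574, 0.3238, 0.0005, 0.74]]
round_coaster [[0.4512, 0.0206, -0.0011, 0.89]]
six_sided_coaster [[0.5476, 0.1658, -0.0009, 0.96], [0.6265, -0.126, 0.047, 0.28]]
spare_board [[0.4963, -0.2699, -0.0042, 0.9]]
garlic_center [[0.5138, -0.1, 0.0304, 0.56]]
spice_jar_center []
glass_center [[0.6295, -0.1253, 0.0488, 0.92]]
[ 0.49777866 -0.2693357   0.22604643] 1.003345718140459
```

View pics/top6.png

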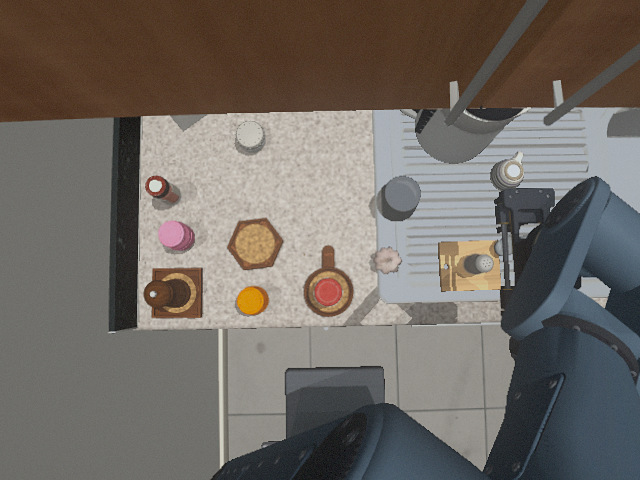

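The mustard stands in the middle of the round coaster (327,291), the hex (255,243) is empty and the shaker is upright on the board (480,264). The next step is to grasp the shaker.

Request:
jog_arm(
  rows="1 0 0 0.03 0 0 0; 1 0 0 0.08 0 0 0; 1 0 0 0.13 0 0 0; 1 0 0 0.18 0 0 0; 1 0 0 0.22 0 0 0; 1 0 0 0.26 0 0 0; 1 0 0 0.29 0 0 0; 1 0 0 0.31 0 0 0; 1 0 0 0.322 0 0 0; 1 0 0 0.325 0 0 0; 1 0 0 0.325 0 0 0; 0.7 0 0 0.325 0 0 0; 0.5 0 0 0.325 0 0 0; 0.4 0 0 0.325 0 0 0; 0.3 0 0 0.325 0 0 0; 0.3 0 0 0.325 0 0 0; 0.3 0 0 0.325 0 0 0; 0.3 0 0 0.325 0 0 0; 0.3 0 0 0.325 0 0 0; 0.3 0 0 0.325 0 0 0",
)

```text
time_s: 32.52
position: [0.498, -0.2693, 0.0636]
tcp_rot: [[-0.001, 1.0, 0.0], [1.0, 0.001, -0.0], [-0.0, 0.0, -1.0]]
force: [0.2, 0.7, 0.7]
opening: 0.469
grasp_force: 30.0
```

Request:
jog_arm(
  rows="0.3 0 0 -0.01 0 0 0; 0.3 0 0 -0.03 0 0 0; 0.3 0 0 -0.06 0 0 0; 0.3 0 0 -0.1 0 0 0; 0.3 0 0 -0.14 0 0 0; 0.3 0 0 -0.18 0 0 0; 0.3 0 0 -0.22 0 0 0; 0.3 0 0 -0.25 0 0 0; 0.3 0 0 -0.28 0 0 0; 0.3 0 0 -0.3 0 0 0; 0.3 0 0 -0.3 0 0 0; 0.3 0 0 -0.3 0 0 0",
)

```text
time_s: 33.52
position: [0.4978, -0.2693, 0.2141]
tcp_rot: [[-0.001, 1.0, 0.001], [1.0, 0.001, -0.001], [-0.001, 0.001, -1.0]]
force: [0.2, 1.7, -1.4]
opening: 0.47
grasp_force: 30.0
```

Request:
jog_arm(
  rows="0.3 0.02 0 0 0 0 0; 0.3 0.06 0.01 0 0 0 0; 0.3 0.12 0.02 0 0 0 0; 0.3 0.18 0.03 0 0 0 0; 0.3 0.24 0.04 0 0 0 0; 0.3 0.3 0.05 0 0 0 0; 0.3 0.36 0.06 0 0 0 0; 0.3 0.42 0.07 0 0 0 0; 0.3 0.48 0.08 0 0 0 0; 0.3 0.54 0.09 0 0 0 0; 0.3 0.6 0.1 0 0 0 0; 0.3 0.66 0.104 0 0 0 0; 0.3 0.72 0.104 0 0 0 0; 0.3 0.78 0.104 0 0 0 0; 0.3 0.83 0.104 0 0 0 0; 0.3 0.86 0.104 0 0 0 0; 0.3 0.868 0.104 0 0 0 0; 0.3 0.868 0.104 0 0 0 0; 0.3 0.868 0.104 0 0 0 0",
)

```text
time_s: 35.1
position: [0.5487, 0.1644, 0.2127]
tcp_rot: [[-0.001, 1.0, -0.002], [1.0, 0.001, -0.001], [-0.001, -0.002, -1.0]]
force: [-0.2, -0.6, -0.3]
opening: 0.469
grasp_force: 30.0
```

Request:
jog_arm(
  rows="0.3 0 0 0.02 0 0 0; 0.3 0 0 0.06 0 0 0; 0.3 0 0 0.1 0 0 0; 0.3 0 0 0.14 0 0 0; 0.3 0 0 0.18 0 0 0; 0.3 0 0 0.22 0 0 0; 0.3 0 0 0.25 0 0 0; 0.3 0 0 0.275 0 0 0; 0.3 0 0 0.29 0 0 0; 0.3 0 0 0.3 0 0 0; 0.3 0 0 0.305 0 0 0; 0.3 0 0 0.307 0 0 0; 0.3 0 0 0.307 0 0 0; 0.3 0 0 0.307 0 0 0",
)

```text
time_s: 36.27
position: [0.55, 0.1648, 0.0607]
tcp_rot: [[-0.001, 1.0, 0.001], [1.0, 0.001, 0.0], [0.0, 0.001, -1.0]]
force: [0.2, 0.4, -0.7]
opening: 0.471
grasp_force: 30.0
```

Request:
jog_arm(
  rows="0.3 0 0 0.001 0 0 0; 0.3 0 0 0.002 0 0 0; 0.3 0 0 0.003 0 0 0; 0.3 0 0 0.004 0 0 0; 0.3 0 0 0.004 0 0 0; 0.3 0 0 0.004 0 0 0",
)

```text
time_s: 36.77
position: [0.5496, 0.1649, 0.0585]
tcp_rot: [[-0.001, 1.0, 0.001], [1.0, 0.001, 0.0], [0.0, 0.001, -1.0]]
force: [-0.8, -0.3, 3.3]
opening: 0.469
grasp_force: 30.0
```

Request:
jog_arm(
  rows="0.52 0 0 0 0 0 0; 0.6 0 0 0 0 0 0; 0.75 0 0 0 0 0 0; 0.9 0 0 0 0 0 0; 1 0 0 0 0 0 0; 1 0 0 0 0 0 0; 1 0 0 -0.02 0 0 0; 1 0 0 -0.06 0 0 0; 1 0 0 -0.12 0 0 0; 1 0 0 -0.18 0 0 0; 1 0 0 -0.24 0 0 0; 1 0 0 -0.3 0 0 0; 1 0 0 -0.36 0 0 0; 1 0 0 -0.38 0 0 0; 1 -0.06 0 -0.38 0 0 0; 1 -0.12 0 -0.38 0 0 0; 1 -0.2 0 -0.38 0 0 0; 1 -0.3 -0.03 -0.38 0 0 0; 1 -0.4 -0.06 -0.38 0 0 0; 1 -0.5 -0.06 -0.38 0 0 0",
)

```text
time_s: 38.43
position: [0.5195, -0.0574, 0.2475]
tcp_rot: [[-0.002, 1.0, -0.003], [1.0, 0.002, 0.001], [0.001, -0.003, -1.0]]
force: [0.4, -0.4, -0.9]
opening: 1.004
grasp_force: 0.0
```

Request:
jog_arm(
  rows="1 -0.08 0 0 0 0 0; 1 -0.16 0 0 0 0 0; 1 -0.24 0 0 0 0 0; 1 -0.32 0 0 0 0 0; 1 -0.4 0 0 0 0 0; 1 -0.45 0 0 0 0 0; 1 -0.45 0 0 0 0 0; 1 -0.45 0 0 0 0 0; 1 -0.45 0 0 0 0 0",
)

```text
time_s: 39.18
position: [0.5216, -0.2805, 0.2474]
tcp_rot: [[-0.0, 1.0, -0.002], [1.0, 0.0, 0.002], [0.002, -0.002, -1.0]]
force: [0.4, 0.8, 0.8]
opening: 1.003
grasp_force: 0.0
```

```bash
python3 - <<'E'
from m import *
for c in ("side","top"):
    p=capture(c)
    for n in N: print(n,[np.round(d["point"],4).tolist()+[d["conf"]] for d in spot_point(n,p)[:1]])
    if c=="top": cv2.imwrite("pics/t7.png",cv2.resize(p["pixels"][150:340,130:420,::-1],None,fx=2.7,fy=2.7))
    else: cv2.imwrite("pics/s7.png",cv2.resize(p["pixels"][150:330,200:440,::-1],None,fx=3,fy=3))
s=bot.read_state();print(s["position"],s["time_s"])
E
```

```text
pepper_mill_center [[0.457, 0.3264, 0.0785, 0.97]]
mustard_jar_center [[0.5668, 0.3136, 0.0425, 0.82]]
salt_shaker_center [[0.5465, 0.1648, 0.0528, 0.66]]
square_coaster [[0.4506, 0.3269, 0.0017, 0.65]]
round_coaster [[0.4499, 0.0222, -0.0021, 0.85]]
six_sided_coaster [[0.55, 0.1664, 0.0018, 0.8]]
spare_board [[0.4955, -0.2676, 0.0014, 0.74]]
garlic_center [[0.5161, -0.0986, 0.0291, 0.81]]
spice_jar_center [[0.656, 0.3346, 0.0543, 0.65]]
glass_center [[0.6315, -0.1246, 0.0516, 0.97]]
pepper_mill_center [[0.4529, 0.329, 0.0803, 0.77]]
mustard_jar_center [[0.5704, 0.3158, 0.0421, 0.97]]
salt_shaker_center [[0.5478, 0.1644, 0.0572, 0.9]]
square_coaster [[0.4557, 0.3236, 0.0011, 0.86]]
round_coaster [[0.4517, 0.0213, -0.0021, 0.97]]
six_sided_coaster [[0.55, 0.1663, -0.0016, 0.69]]
spare_board [[0.4924, -0.2703, -0.0066, 0.81]]
garlic_center [[0.5108, -0.1, 0.0327, 0.97]]
spice_jar_center [[0.6551, 0.3367, 0.0547, 0.68]]
glass_center [[0.6316, -0.1239, 0.049, 0.79]]
[ 0.52226417 -0.28161365  0.24802173] 40.2833
```

View pics/t7.png

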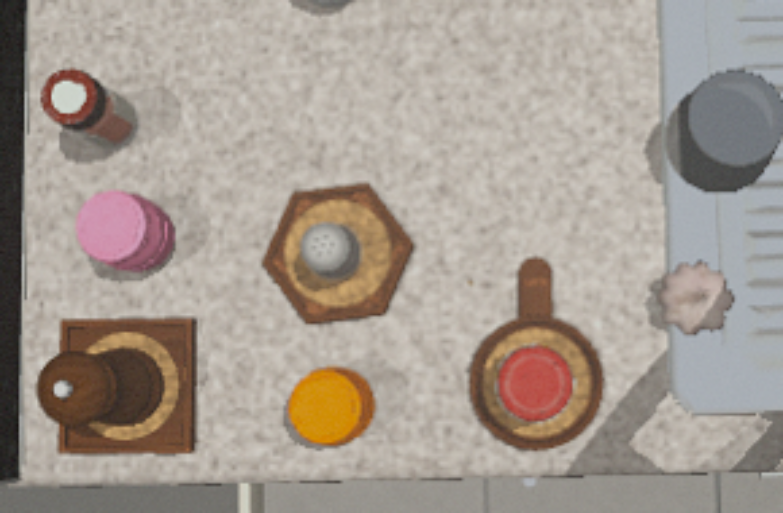

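View pics/s7.png

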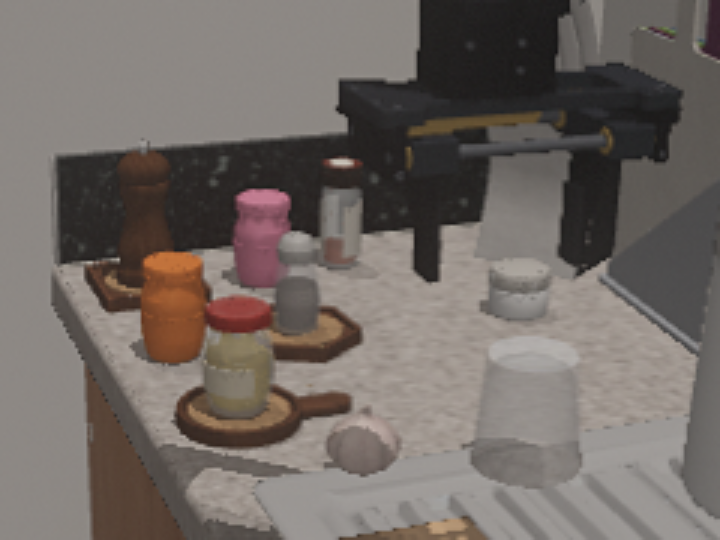

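All three are upright and centred: the mill on the square (top crop (127,386)), the mustard on the round (537,384) and the salt on the hex (330,250). The garlic, glass and spice jar have not moved.

```bash
python3 -c "
from m import *
print(bot.hand_in())"
```

```text
the job is handed in; nothing more can be done
None
```

The job is handed in at about 40 s of the 96 s limit: the mill is on the square coaster, the mustard jar on the round one and the salt shaker on the six-sided one, all upright and near centre in the last pictures; the hand-in returned no verdict.

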